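# Put the edge guide away in the push-to-open bench drawer

## Robot

A 6-joint arm with a two-finger parallel gripper is mounted at the origin on the work surface. World frame = base frame: x ahead of the robot, y to its left, z up, the work surface at z = 0. Lengths are in m, angles in degrees, forces in N, time in s.
With the tool pointing down it reaches from about 0.275 to 0.825 m from the base axis. Payload 5.2 kg.
Tool frame: the origin (TCP) lies on the centre line of the jaws, within the pads' length; the fingertips stand 8 mm ahead of it and the grasp point (between the pads) lies 11 mm behind it; z points along the fingers, y is the direction in which the jaws open and shut (so a half turn about z gives the same grasp; the last joint's range is limited). The gripper opens to 93 mm and grips with 3 to 60 N. Pads are 15 mm wide; open, the fingers measure 128 mm over their backs; the gripper's body (75 mm by 188 mm) begins 65 mm behind the grasp point.
Start: joints at [-75.791, 14.817, 87.949, -0, 77.235, -11.62], TCP at [0.24, -0.495, 0.227] pointing down, gripper open.
Joint ranges: [-179.93, 179.93], [-52.35, 119.4], [10.71, 147.94], [-69.91, 249.91], [12.55, 155.21], [-178.61, 178.61]. Speed limits (degrees/s): [147.25, 147.25, 180, 180, 180, 180].

## Interface

Orientations are given as a 3x3 rotation matrix whose columns are the frame's x, y, z axes.
In Python, from station import manip gives the robot as it stands.
- The arm moves only by the tool servo_tool, never from a script. Its argument "plan" is a list of rows, each an object with "dp": the shift along the tool's x, y, z in cm, a list of three; "twist": the turn, a rotation vector about the tool's x, y, z in degrees, a list of three; "grip": the opening, from 0 (shut) to 1 (fully open). In form: [{"dp": [tx, ty, tz], "twist": [rx, ry, rz], "grip": grip}, ...]. A call has 1 to 10 rows; each row is the pose to reach, as a shift and turn from the pose commanded when the call began, along the tool's axes at that moment; what a row does not reach only later rows make up. A row lasts 1/8 s, in which the tool goes at most 62.5 mm and 10.7 degrees, less where a joint would pass 70% of its speed; a pose out of reach is approached as far as the arm can. A call with a gripper value outside its range is refused whole. The fingers move at their own pace and stop on an object; "newtons" is the grip in N (left out, the last holds). Time passes only in rows, so rows that repeat a pose let the fingers close. It gives the time, the measured TCP pose, the force and the opening at its end, in the units of the state.
- manip.get_obs(): the state, without advancing time (a new reading comes with each control period).
- manip.grab_frame(name): name is "scene" or "top"; returns a dict with "color" (480x640x3 uint8, red, green, blue), "range_z" (480x640 float32, m along the optical axis (not along the pixel's ray), 0 where there is no reading), "K" (3x3 intrinsics, pixels), "k1" (the pictures are not rectified: a ray, as slopes to the right and down, at radius r is drawn at 1 + k1 r^2 times it, then the intrinsics apply), "cam_to_world" (4x4, takes a point from camera to world coordinates). Camera axes: x right, y down, z forward; pixel columns grow to the right and rows downward; lengths in m; the calibration is good to about 2 mm. A picture is of the moment at which its call begins.
- manip.close_job(): hands the job in, once; it reports no verdict.
The state is a dict: "t": time; "qpos": joint angles; "qvel": joint speeds; "tau": joint torques, N m; "eef_pos": TCP position; "ee_rot": TCP orientation; "force": force on the tool from outside, world axes, zero at the start; "wrist_torque": the same for the moment, N m; "grip_width": finger opening in m.
Only numpy, scipy, OpenCV 4.12 (cv2) and the standard library are available. Lean on these libraries where they do the work, as an engineer would, in place of code of your own. Each camera call takes 0.05 s, during which the arm holds its last target. There are 200 camera calls.

## Task

Press the front of the closed bench drawer to trip its touch latch so that the drawer springs out, lay the aluminium edge-sharpening guide flat inside it without dropping it in, and press the front home again until the latch catches and the drawer stays shut when you let go. Press gently, feeling for the latch rather than forcing the front against its stop, and leave everything else on the bench and on top of the drawer unit where it is.

Things in the scene. Friction and masses are not known exactly. Their poses are not given: they have to be found in the camera images.
- front_mid (a point): middle of the outer face of the drawer's plain plywood front (no handle; 256 mm wide, 14 mm thick, from 4 to 78 mm above the bench; this point 41 mm up), moves with it. +x points straight into the unit (the way to press), +y along the front, +z up. Moving it in slowly takes 5 to 8 N all the way (runner spring, friction); 10 N is reached only on the latch's end stop; over 20 N is too rough
- drawer (a joint): how far the drawer stands out (m): 0 latched shut, 0.094 sprung right out, negative pressed in past latched. Push-push latch: press in to the end of the stroke, let it back out, and it changes over: a latched drawer springs out by itself (under 1 s), an open one stays latched at 0. That end is a hard stop 3.5 to 7.5 mm past 0, differing from unit to unit and unseen; stopping short changes nothing
- tray_mid (a point): point on the floor of the drawer's steel tray, midway across, 50 mm behind the inner face of the front; axes as front_mid, moves with the drawer. Floor 14 mm above the bench, 230 mm wide inside, 167 mm long; side walls 34 mm above the floor. Drawer out: the 100 mm next to the front lie open above, this point in their middle; the rest is under the unit's top
- cabinet: the low black steel drawer unit, fixed to the bench: case 220 mm deep, 260 mm wide, 80 mm high, opening 72 mm high. Origin: centre of its underside; +x points from its front to its back. When latched, the front stands 8 mm off the case
- edge_tool_mid (a point): side-edge sharpening guide, loose on the bench: aluminium body 70 x 34 x 22 mm (long side along x, grasp across y); a dark file strip 16 mm wide runs through it and sticks out 8 mm at both ends (86 mm over all); two black thumb screws on top (15 mm across, 12 mm high). This point is its centre, 17 mm above its underside; z up. 0.11 to 0.22 kg
- wax: block of ski wax, off-white, plain rounded bar 80 x 42 x 24 mm, loose; bystander. Origin: centre of its underside
- tape: roll of paper tape lying flat, 76 mm across, 25 mm high, loose; bystander. Origin: centre of its underside
- binding_disc: black snowboard binding disc lying flat, 80 mm across, 12 mm thick, loose; bystander. Origin: centre of its underside
- bottle1: clear water bottle, 62 mm across, 190 mm tall, standing loose on top of the drawer unit, towards its rear; bystander. Origin: centre of its underside
- bottle2: the second clear water bottle on top of the drawer unit, as bottle1; bystander
- can: drinks can, 54 mm across, 155 mm tall, standing; bystander. Origin: centre of its underside
- mouse: black computer mouse, about 78 x 60 x 32 mm; bystander. Origin: underside, near its middle
- screwdriver: yellow-handled screwdriver lying down, 190 mm long; bystander
There are look-alikes about, which are no part of the job. Leave any blue or orange look-alike of the part that bears edge_tool_mid alone.

How it is judged (in metres and radians):
On the way, in this order (a step that is already met when the one before it is completed fails the run):
1. the drawer has sprung out (value of joint drawer above 0.08 m), for 0.1 s.
2. the edge guide lies flat in the open drawer, let go (x of edge_tool_mid in the frame of tray_mid between -0.035 and 0.08 m and y of edge_tool_mid in the frame of tray_mid between -0.102 and 0.102 m and z of edge_tool_mid in the frame of tray_mid between 0.01 and 0.024 m and angle between edge_tool_mid's own z axis and vertical below 0.15 rad and value of joint drawer above 0.05 m and contact force between edge_tool and the fingers below 0.1 N), for 0.2 s.
At the end, for the whole second after the job is handed in: the drawer is latched shut (within 4 mm of its latched position, standing still, nothing holding it) with the edge guide lying flat (within 0.15 rad) and still on the tray floor (x of edge_tool_mid in the frame of tray_mid between -0.035 and 0.08 m and y of edge_tool_mid in the frame of tray_mid between -0.102 and 0.102 m and z of edge_tool_mid in the frame of tray_mid between 0.01 and 0.024 m and angle between edge_tool_mid's own z axis and vertical below 0.15 rad and value of joint drawer between -0.003 and 0.004 m and velocity of joint drawer below 0.01 m/s and linear speed of edge_tool below 0.02 m/s); the robot touches nothing.
It fails at once if the drawer is pushed or knocked with more than 20 N (contact force between drawer and the fingers above 20 N or contact force between drawer and the arm above 20 N).
It fails at once if the edge guide is dropped or thrown into the drawer (faster than 0.7 m/s over the tray) (horizontal distance between edge_tool_mid and tray_mid below 0.07 m and linear speed of edge_tool above 0.7 m/s).
It fails at once if another thing on the bench or on the unit is moved by more than 30 mm or tipped over (distance of any of wax, tape, binding_disc, bottle1, bottle2, can, mouse, screwdriver from where it was at the start of the episode above 0.03 m or angle between any of bottle1, bottle2, can's own z axis and vertical above 0.4 rad).
It also fails if it takes over 70 s, if anything falls off the work surface, if the arm or the gripper's body presses on something with over 40 N, if the wrist force passes 120 N, or if a joint passes its speed limit or range.

## Working session

There is one attempt and no reset: what is moved stays moved. The work goes in short steps, Python scripts to look and compute and a tool call to move; the robot and the scene stay as the last step left them, time stands still between calls to the robot, and variables do not carry over. Pictures are saved under pics/ and viewed, about 8 in all and at most 12, crops included, and the job is handed in when it is done.

Besides the shell and the picture viewer there is one more tool, called after "Request:" by a JSON object that holds its "api" and its "payload", one argument or row to a line. servo_tool: Moves the arm, as the interface text tells. Its arguments: {"type":"object","properties":{"plan":{"type":"array"},"newtons":{"type":"number"}},"required":["plan"]}

```bash
mkdir -p pics; cat > h.py <<'E'
import numpy as np, cv2
from station import manip
def grab(n):
    f=manip.grab_frame(n); return f
def save(f,name,crop=None,s=1):
    im=f["color"][:,:,::-1]
    if crop: a,b,c,d=crop; im=im[b:d,a:c]
    cv2.imwrite("pics/"+name,cv2.resize(im,None,fx=s,fy=s,interpolation=cv2.INTER_CUBIC))
def und(f,uv):
    K=np.array(f["K"]); d=(np.array(uv,float).reshape(-1,2)-[K[0,2],K[1,2]])/[K[0,0],K[1,1]]
    s=d.copy()
    for _ in range(20): s=d/(1+f["k1"]*(s**2).sum(1,keepdims=True))
    return s
def plane(f,uv,z):
    s=und(f,uv); T=np.array(f["cam_to_world"]); r=np.c_[s,np.ones(len(s))]@T[:3,:3].T
    o=T[:3,3]; return o+r*((z-o[2])/r[:,2])[:,None]
def depth(f,uv):
    uv=np.array(uv).reshape(-1,2); s=und(f,uv); z=f["range_z"][uv[:,1].astype(int),uv[:,0].astype(int)]
    T=np.array(f["cam_to_world"]); return (np.c_[s,np.ones(len(s))]*z[:,None])@T[:3,:3].T+T[:3,3]
def cloud(f):
    v,u=np.mgrid[:480,:640]; return depth(f,np.c_[u.ravel(),v.ravel()]).reshape(480,640,3)
E
python3 - <<'E'
from h import *
for n in("scene","top"):
    f=grab(n); save(f,n+"0.png"); np.savez("%s0.npz"%n,**f); print(n,np.array(f["cam_to_world"]).round(3).tolist(),f["K"],f["k1"])
print(manip.get_obs())
E
```

```text
scene [[0.272, 0.765, -0.584, 1.244], [0.962, -0.224, 0.155, -0.137], [-0.012, -0.604, -0.797, 1.044], [0.0, 0.0, 0.0, 1.0]] [[442.36124186   0.         313.12015359]
 [  0.         442.36124186 241.34464078]
 [  0.           0.           1.        ]] -0.09370998812021229
top [[0.025, -0.987, 0.157, 0.399], [-1.0, -0.026, -0.001, 0.057], [0.005, -0.156, -0.988, 1.122], [0.0, 0.0, 0.0, 1.0]] [[462.7866448    0.         319.01309519]
 [  0.         462.7866448  237.67862515]
 [  0.           0.           1.        ]] -0.03202276336390703
{'t': 0.1, 'qpos': array([-7.57892653e+01,  1.48546821e+01,  8.80010971e+01,  2.01083221e-04,
        7.72352858e+01, -1.16185149e+01]), 'qvel': array([-0.02327617, -0.12547172, -0.12252856,  0.12590658, -0.02643497,
       -0.00719868]), 'tau': array([ 4.07290121e-03, -4.38204396e+01, -2.84642565e+01,  7.23094563e-02,
        3.62999202e-02, -4.73633190e-05]), 'eef_pos': array([ 0.23954819, -0.49459092,  0.22593059]), 'ee_rot': array([[ 9.00096870e-01,  4.35689655e-01, -3.86858292e-04],
       [ 4.35689706e-01, -9.00095608e-01,  1.54158840e-03],
       [ 3.23444668e-04, -1.55612907e-03, -9.99998737e-01]]), 'force': array([ 0.46237978, -0.21997499, -0.29074315]), 'wrist_torque': array([ 0.01722745,  0.0530576 , -0.04302575]), 'grip_width': 0.09274240566933369}
```

View pics/scene0.png

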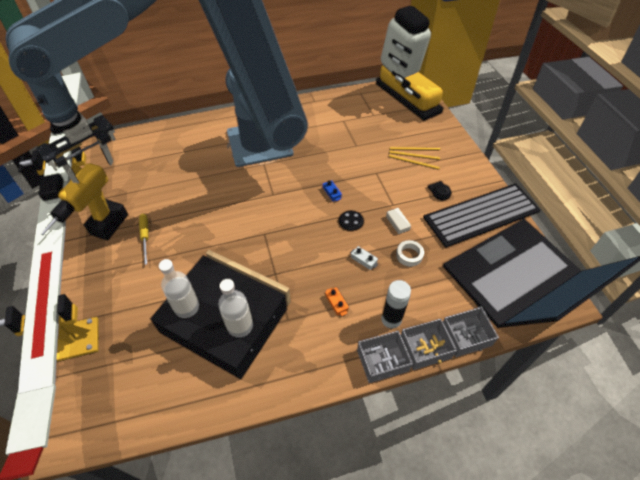

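View pics/top0.png

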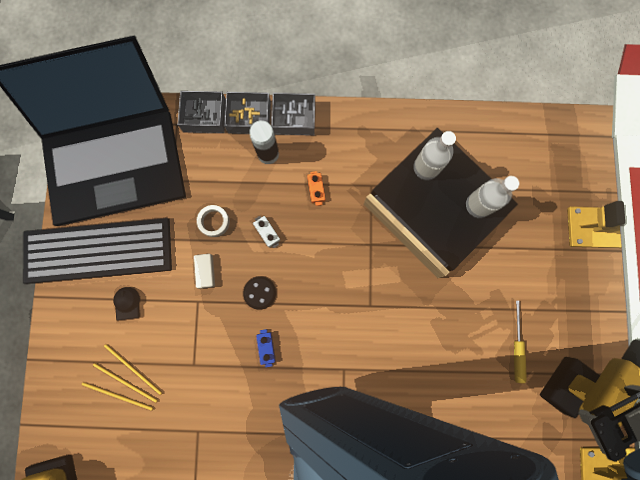

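Top view: the silver guide is at (266,231). Its look-alikes are blue at (265,348) and orange at (317,188), and the wax bar is at (204,271). I choose the silver one because it has a bare aluminium body and two black screws. The plywood front runs from (368,197) to (448,273), with the bottles towards the rear.

```bash
cat > m.py <<'E'
from h import *
def load(n): return dict(np.load(n+"0.npz"))
t=load("top"); s=load("scene")
save(t,"crop1.png",(180,170,460,290),2.8)
for n,f,roi in(("top",t,(240,205,295,255)),("scene",s,(340,235,390,280))):
    P=cloud(f); a,b,c,d=roi; m=np.zeros((480,640),bool); m[b:d,a:c]=1
    q=P[m&(P[...,2]>.012)&(P[...,2]<.06)]
    c=q[:,:2]; r=cv2.minAreaRect((c*1000).astype(np.float32)); print(n,"guide",len(q),r,np.percentile(q[:,2],[5,50,95]).round(4))
    hsv=cv2.cvtColor(f["color"],cv2.COLOR_RGB2HSV); mm=m&(hsv[...,1]<60)&(hsv[...,2]>130)
    v,u=np.nonzero(mm); w=plane(f,np.c_[u,v],.022)[:,:2]; print("  bright",len(u),cv2.minAreaRect((w*1000).astype(np.float32)))
    # cabinet top
    P2=P[(P[...,2]>.072)&(P[...,2]<.088)&(P[...,0]>.3)&(P[...,0]<.9)&(P[...,1]<.05)&(P[...,1]>-.5)]
    print("  cab",len(P2),cv2.minAreaRect((P2[:,:2]*1000).astype(np.float32)),np.median(P2[:,2]))
    # plywood top strip
    z=(P[...,2]>.068)&(P[...,2]<.09)&(P[...,0]>.3)&(P[...,0]<.9)&(P[...,1]<.05)&(P[...,1]>-.5)
    pl=z&(hsv[...,2]>120)&(hsv[...,1]>40)
    v,u=np.nonzero(pl); w=plane(f,np.c_[u,v],.078)[:,:2]; print("  ply",len(u),cv2.minAreaRect((w*1000).astype(np.float32)), cv2.boxPoints(cv2.minAreaRect((w*1000).astype(np.float32))).round().tolist())
    bk=z&(hsv[...,2]<70); bk=bk&(P[...,2]>.074)
    v,u=np.nonzero(bk); w=plane(f,np.c_[u,v],.08)[:,:2]; print("  black", cv2.boxPoints(cv2.minAreaRect((w*1000).astype(np.float32))).round().tolist())
E
python3 m.py
```

```text
top guide 435 ((587.5979614257812, 183.56968688964844), (85.8848876953125, 33.97187805175781), 34.94881820678711) [0.0143 0.023  0.0357]
  bright 343 ((587.3041381835938, 184.64157104492188), (70.05484771728516, 34.591041564941406), 34.83110809326172)
  cab 8780 ((661.022705078125, -225.4486846923828), (261.4634704589844, 245.28494262695312), 45.61101531982422) 0.08137550984326725
  ply 752 ((647.0721435546875, -209.5691680908203), (258.61895751953125, 206.33335876464844), 45.735565185546875) [[483.0, -230.0], [631.0, -374.0], [811.0, -189.0], [663.0, -45.0]]
  black [[499.0, -248.0], [655.0, -403.0], [837.0, -220.0], [681.0, -64.0]]
scene guide 292 ((585.9147338867188, 185.77520751953125), (81.35208129882812, 39.14411163330078), 30.89443016052246) [0.0143 0.0229 0.0347]
  bright 221 ((585.01611328125, 186.03948974609375), (73.1114501953125, 36.750892639160156), 34.766414642333984)
  cab 6698 ((658.4720458984375, -224.44216918945312), (264.1689453125, 245.03668212890625), 45.670562744140625) 0.08042270437289117
  ply 500 ((575.3944091796875, -220.94776916503906), (352.1308288574219, 180.46145629882812), 87.42862701416016) [[477.0, -393.0], [658.0, -401.0], [673.0, -49.0], [493.0, -41.0]]
  black [[498.0, -247.0], [657.0, -402.0], [840.0, -216.0], [681.0, -60.0]]
```

View pics/crop1.png

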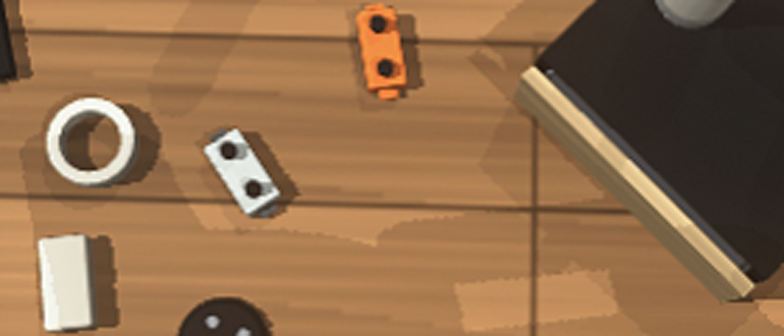

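The crop confirms the bare aluminium guide, with two black screws and the file strip showing at both ends.

- **Guide:** about (0.587, 0.185), yaw 34.9°. The measured 86×34 mm matches the given size.
- **Unit:** front_mid about (0.5745, −0.140), pressing direction yaw about −44.5°. The measured 260×220 mm case also matches.

Next I move to a point in front of the drawer with the fingers shut.

Request:
{"api": "servo_tool", "payload": {
  "plan": [
    {"dp": [43.6,-23,2],"twist": [0,0,70.3],"grip": 0},
    {"dp": [43.6,-23,2],"twist": [0,0,70.3],"grip": 0},
    {"dp": [43.6,-23,2],"twist": [0,0,70.3],"grip": 0},
    {"dp": [43.6,-23,2],"twist": [0,0,70.3],"grip": 0},
    {"dp": [43.6,-23,2],"twist": [0,0,70.3],"grip": 0},
    {"dp": [43.6,-23,2],"twist": [0,0,70.3],"grip": 0},
    {"dp": [43.6,-23,2],"twist": [0,0,70.3],"grip": 0},
    {"dp": [43.6,-23,2],"twist": [0,0,70.3],"grip": 0},
    {"dp": [43.6,-23,2],"twist": [0,0,70.3],"grip": 0},
    {"dp": [43.6,-23,2],"twist": [0,0,70.3],"grip": 0}
  ],
  "newtons": 20
}}

```text
t: 1.35
eef_pos: [0.5325, -0.0957, 0.2059]
ee_rot: [[0.716, -0.698, -0.001], [-0.698, -0.716, 0.001], [-0.001, 0.0, -1.0]]
force: [0.1, -0.9, -0.0]
grip_width: 0.0011
```

Request:
{"api": "servo_tool", "payload": {
  "plan": [
    {"dp": [0,0,6],"twist": [0,0,0],"grip": 0},
    {"dp": [0,0,12],"twist": [0,0,0],"grip": 0},
    {"dp": [0,0,17],"twist": [0,0,0],"grip": 0},
    {"dp": [0,0,17],"twist": [0,0,0],"grip": 0},
    {"dp": [2,0,17],"twist": [0,0,0],"grip": 0},
    {"dp": [3.5,0,17],"twist": [0,0,0],"grip": 0},
    {"dp": [4,0,17],"twist": [0,0,0],"grip": 0},
    {"dp": [4,0,17],"twist": [0,0,0],"grip": 0}
  ]
}}

```text
t: 2.35
eef_pos: [0.5607, -0.1265, 0.0375]
ee_rot: [[0.713, -0.701, 0.001], [-0.701, -0.713, -0.0], [0.001, -0.0, -1.0]]
force: [0.7, 0.6, 0.4]
grip_width: 0.0006
```

```bash
python3 - <<'E'
from h import *
f=grab("scene"); save(f,"s1.png",(120,180,360,360),3)
o=manip.get_obs(); print(o["eef_pos"],o["force"])
E
```

```text
[ 0.56025999 -0.12606058  0.03715211] [-0.18064638  0.35335318 -0.44301609]
```

View pics/s1.png

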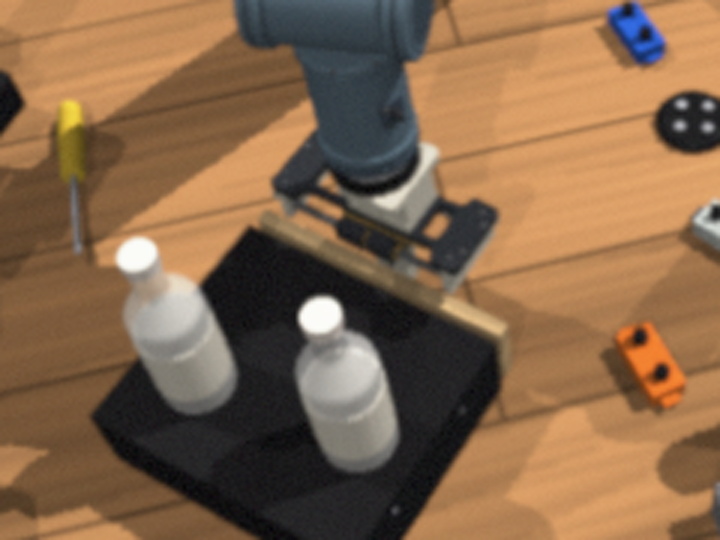

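The gripper is upright and centred just in front of the plywood front, at crop pixel (400,270), with plenty of room to the bottles. I'll creep in.

Request:
{"api": "servo_tool", "payload": {
  "plan": [
    {"dp": [0.2,0,0],"twist": [0,0,0],"grip": 0},
    {"dp": [0.4,0,0],"twist": [0,0,0],"grip": 0},
    {"dp": [0.6,0,0],"twist": [0,0,0],"grip": 0},
    {"dp": [0.7,0,0],"twist": [0,0,0],"grip": 0},
    {"dp": [0.8,0,0],"twist": [0,0,0],"grip": 0},
    {"dp": [0.9,0,0],"twist": [0,0,0],"grip": 0},
    {"dp": [1.0,0,0],"twist": [0,0,0],"grip": 0}
  ]
}}

```text
t: 3.28
eef_pos: [0.5673, -0.1329, 0.0366]
ee_rot: [[0.714, -0.701, -0.001], [-0.701, -0.714, 0.001], [-0.001, 0.0, -1.0]]
force: [-1.6, 1.4, 2.9]
grip_width: 0.0005
```

Request:
{"api": "servo_tool", "payload": {
  "plan": [
    {"dp": [0.05,0,0],"twist": [0,0,0],"grip": 0},
    {"dp": [0.1,0,0],"twist": [0,0,0],"grip": 0},
    {"dp": [0.15,0,0],"twist": [0,0,0],"grip": 0},
    {"dp": [0.2,0,0],"twist": [0,0,0],"grip": 0}
  ]
}}

```text
t: 3.78
eef_pos: [0.5679, -0.1334, 0.0366]
ee_rot: [[0.714, -0.7, -0.002], [-0.7, -0.714, 0.002], [-0.003, 0.0, -1.0]]
force: [-3.9, 4.7, 5.5]
grip_width: 0.0004
```

Request:
{"api": "servo_tool", "payload": {
  "plan": [
    {"dp": [0.05,0,0],"twist": [0,0,0],"grip": 0},
    {"dp": [0.1,0,0],"twist": [0,0,0],"grip": 0},
    {"dp": [0.15,0,0],"twist": [0,0,0],"grip": 0},
    {"dp": [0.2,0,0],"twist": [0,0,0],"grip": 0}
  ]
}}

```text
t: 4.28
eef_pos: [0.5693, -0.1348, 0.0366]
ee_rot: [[0.714, -0.7, -0.002], [-0.7, -0.714, 0.002], [-0.003, 0.0, -1.0]]
force: [-4.9, 4.4, 4.0]
grip_width: 0.0004
```

Request:
{"api": "servo_tool", "payload": {
  "plan": [
    {"dp": [0.05,0,0],"twist": [0,0,0],"grip": 0},
    {"dp": [0.1,0,0],"twist": [0,0,0],"grip": 0}
  ]
}}

```text
t: 4.53
eef_pos: [0.5699, -0.1355, 0.0366]
ee_rot: [[0.714, -0.7, -0.002], [-0.7, -0.714, 0.002], [-0.003, 0.001, -1.0]]
force: [-4.3, 4.3, 4.2]
grip_width: 0.0006
```

Request:
{"api": "servo_tool", "payload": {
  "plan": [
    {"dp": [0.05,0,0],"twist": [0,0,0],"grip": 0},
    {"dp": [0.1,0,0],"twist": [0,0,0],"grip": 0}
  ]
}}

```text
t: 4.78
eef_pos: [0.5705, -0.1361, 0.0366]
ee_rot: [[0.714, -0.7, -0.003], [-0.7, -0.714, 0.002], [-0.003, 0.0, -1.0]]
force: [-6.5, 6.2, 6.6]
grip_width: 0.0002
```

Request:
{"api": "servo_tool", "payload": {
  "plan": [
    {"dp": [0.03,0,0],"twist": [0,0,0],"grip": 0},
    {"dp": [0.03,0,0],"twist": [0,0,0],"grip": 0}
  ]
}}

```text
t: 5.03
eef_pos: [0.5705, -0.1361, 0.0367]
ee_rot: [[0.714, -0.7, -0.003], [-0.7, -0.714, 0.002], [-0.004, 0.001, -1.0]]
force: [-5.9, 6.3, 7.0]
grip_width: 0.0006
```

Request:
{"api": "servo_tool", "payload": {
  "plan": [
    {"dp": [0.04,0,0],"twist": [0,0,0],"grip": 0},
    {"dp": [0.04,0,0],"twist": [0,0,0],"grip": 0}
  ]
}}

```text
t: 5.28
eef_pos: [0.5705, -0.1361, 0.0366]
ee_rot: [[0.714, -0.7, -0.004], [-0.7, -0.714, 0.003], [-0.004, 0.001, -1.0]]
force: [-7.1, 5.7, 7.7]
grip_width: 0.0005
```

Request:
{"api": "servo_tool", "payload": {
  "plan": [
    {"dp": [0.06,0,0],"twist": [0,0,0],"grip": 0},
    {"dp": [0.06,0,0],"twist": [0,0,0],"grip": 0}
  ]
}}

```text
t: 5.52
eef_pos: [0.5705, -0.1361, 0.0366]
ee_rot: [[0.714, -0.7, -0.004], [-0.7, -0.714, 0.003], [-0.005, 0.001, -1.0]]
force: [-8.1, 8.1, 8.1]
grip_width: 0.0005
```

The force reached 11.4 N with no movement, so the front is on the end stop. Now I let it back out.

Request:
{"api": "servo_tool", "payload": {
  "plan": [
    {"dp": [-0.3,0,0],"twist": [0,0,0],"grip": 0},
    {"dp": [-1.0,0,0],"twist": [0,0,0],"grip": 0},
    {"dp": [-5,0,0],"twist": [0,0,0],"grip": 0},
    {"dp": [-10,0,0],"twist": [0,0,0],"grip": 0},
    {"dp": [-13,0,0],"twist": [0,0,0],"grip": 0},
    {"dp": [-13,0,0],"twist": [0,0,0],"grip": 0},
    {"dp": [-13,0,-5],"twist": [0,0,0],"grip": 0},
    {"dp": [-13,0,-10],"twist": [0,0,0],"grip": 0},
    {"dp": [-13,0,-15],"twist": [0,0,0],"grip": 0},
    {"dp": [-13,0,-15],"twist": [0,0,0],"grip": 0}
  ]
}}

```text
t: 6.78
eef_pos: [0.4845, -0.0494, 0.1914]
ee_rot: [[0.713, -0.701, 0.011], [-0.701, -0.713, -0.004], [0.011, -0.005, -1.0]]
force: [-0.1, 0.3, -0.4]
grip_width: 0.0006
```

```bash
python3 - <<'E'
from h import *
f=grab("top"); save(f,"t2.png",(220,90,540,330),2.4); np.savez("top2.npz",**f)
o=manip.get_obs(); print(o["eef_pos"],o["force"])
E
```

```text
[ 0.48267374 -0.04874906  0.18887682] [ 0.39815094  0.20049736 -0.70753823]
```

View pics/t2.png

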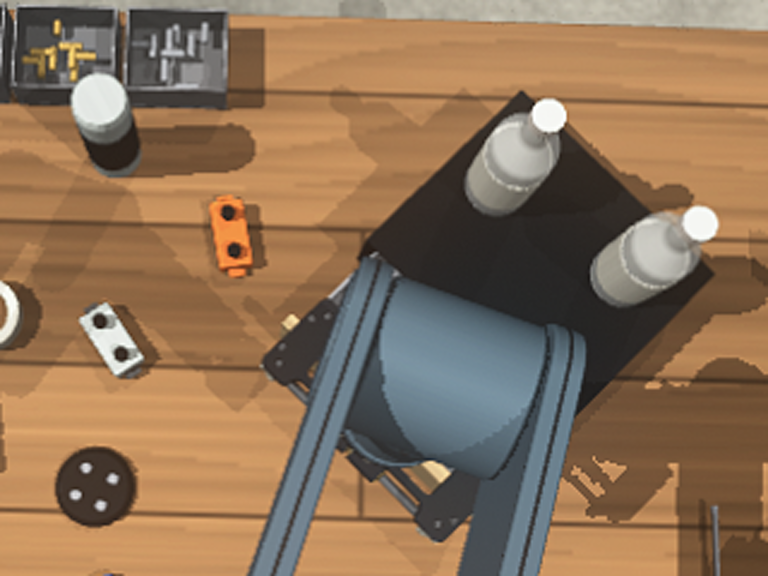

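The drawer has sprung out: the front shows at crop (290,322), with the gripper above it. Next I move over the silver guide.

Request:
{"api": "servo_tool", "payload": {
  "plan": [
    {"dp": [-9.06,-23.9,3],"twist": [0,0,-79.4],"grip": 0.7},
    {"dp": [-9.06,-23.9,3],"twist": [0,0,-79.4],"grip": 0.7},
    {"dp": [-9.06,-23.9,3],"twist": [0,0,-79.4],"grip": 0.7},
    {"dp": [-9.06,-23.9,3],"twist": [0,0,-79.4],"grip": 0.7},
    {"dp": [-9.06,-23.9,3],"twist": [0,0,-79.4],"grip": 0.7},
    {"dp": [-9.06,-23.9,3],"twist": [0,0,-79.4],"grip": 0.7},
    {"dp": [-9.06,-23.9,3],"twist": [0,0,-79.4],"grip": 0.7},
    {"dp": [-9.06,-23.9,3],"twist": [0,0,-79.4],"grip": 0.7},
    {"dp": [-9.06,-23.9,3],"twist": [0,0,-79.4],"grip": 0.7},
    {"dp": [-9.06,-23.9,3],"twist": [0,0,-79.4],"grip": 0.7}
  ]
}}

```text
t: 8.07
eef_pos: [0.5828, 0.1865, 0.1555]
ee_rot: [[0.821, 0.571, -0.001], [0.571, -0.821, -0.0], [-0.001, -0.001, -1.0]]
force: [-0.2, 0.9, -0.6]
grip_width: 0.0649
```

```bash
python3 - <<'E'
from h import *
o=manip.get_obs(); print(o["eef_pos"],o["ee_rot"].round(3).tolist(),o["qpos"].round(1))
R=o["ee_rot"]; print("dp cm to guide z.012",R.T@(np.array([.5868,.1848,.012])-o["eef_pos"])*100)
for n in("top","scene"):
    f=grab(n); np.savez(n+"3.npz",**f); P=cloud(f)
    hsv=cv2.cvtColor(f["color"],cv2.COLOR_RGB2HSV)
    d=np.array([.713,-.701]); l=np.array([.701,.713])
    S=(P[...,:2]-[.5745,-.140])@d; L=(P[...,:2]-[.5745,-.140])@l
    m=(abs(L)<.14)&(S<.0)&(S>-.15)&(P[...,2]>.068)&(P[...,2]<.09)
    print(n,m.sum(),np.percentile(S[m],[2,50,98]),np.percentile(L[m],[1,99]),np.median(P[m][:,2]) if m.any() else 0)
    m=(abs(L)<.14)&(S<.03)&(S>-.15)&(P[...,2]>.07)&(P[...,2]<.074)
    if n=="top": save(f,"t3.png",(220,150,540,350),2.4)
E
```

```text
[0.5827802  0.18652719 0.15551576] [[0.821, 0.571, -0.001], [0.571, -0.821, -0.0], [-0.001, -0.001, -1.0]] [ 7.3 24.2 84.7 -0.  71.2 62.5]
dp cm to guide z.012 [ 0.24976176  0.37916516 14.35106265]
top 761 [-0.0939394  -0.08733415 -0.07984914] [-0.12562729  0.12378946] 0.07888935410995912
scene 552 [-0.09580441 -0.08606001 -0.08032439] [-0.12564605  0.12663124] 0.07799591364841901
```

View pics/t3.png

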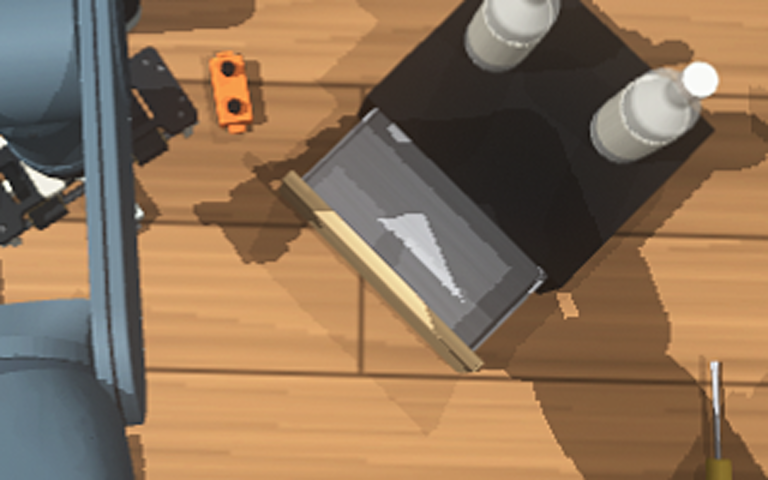

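The drawer stands 94 mm out, empty and centred. The orange look-alike at crop (230,92) is untouched. I descend on the guide and grasp it.

Request:
{"api": "servo_tool", "payload": {
  "plan": [
    {"dp": [0.25,0.38,0],"twist": [0,0,0],"grip": 0.7},
    {"dp": [0.25,0.38,4],"twist": [0,0,0],"grip": 0.7},
    {"dp": [0.25,0.38,8],"twist": [0,0,0],"grip": 0.7},
    {"dp": [0.25,0.38,12],"twist": [0,0,0],"grip": 0.7},
    {"dp": [0.25,0.38,13.5],"twist": [0,0,0],"grip": 0.7},
    {"dp": [0.25,0.38,14.2],"twist": [0,0,0],"grip": 0.7},
    {"dp": [0.25,0.38,14.2],"twist": [0,0,0],"grip": 0.7},
    {"dp": [0.25,0.38,14.2],"twist": [0,0,0],"grip": 0.7}
  ],
  "newtons": 20
}}

```text
t: 9.18
eef_pos: [0.5882, 0.1854, 0.0162]
ee_rot: [[0.82, 0.573, 0.003], [0.573, -0.82, 0.0], [0.002, 0.001, -1.0]]
force: [0.2, -0.2, 0.6]
grip_width: 0.065
```

Request:
{"api": "servo_tool", "payload": {
  "plan": [
    {"dp": [0,0,0],"twist": [0,0,0],"grip": 0.2},
    {"dp": [0,0,0],"twist": [0,0,0],"grip": 0.2},
    {"dp": [0,0,0],"twist": [0,0,0],"grip": 0.2},
    {"dp": [0,0,0],"twist": [0,0,0],"grip": 0.2},
    {"dp": [0,0,0],"twist": [0,0,0],"grip": 0.2},
    {"dp": [0,0,0],"twist": [0,0,0],"grip": 0.2}
  ]
}}

```text
t: 9.93
eef_pos: [0.5869, 0.1854, 0.0148]
ee_rot: [[0.82, 0.573, -0.0], [0.573, -0.82, 0.0], [0.0, -0.0, -1.0]]
force: [-1.9, 0.5, 2.7]
grip_width: 0.0336
```

Request:
{"api": "servo_tool", "payload": {
  "plan": [
    {"dp": [0,0,-1],"twist": [0,0,0],"grip": 0.2},
    {"dp": [0,0,-4],"twist": [0,0,0],"grip": 0.2},
    {"dp": [0,0,-8],"twist": [0,0,0],"grip": 0.2},
    {"dp": [0,0,-12],"twist": [0,0,0],"grip": 0.2},
    {"dp": [0,0,-15],"twist": [0,0,0],"grip": 0.2},
    {"dp": [0,0,-15],"twist": [0,0,0],"grip": 0.2},
    {"dp": [0,0,-15],"twist": [0,0,0],"grip": 0.2}
  ]
}}

```text
t: 10.8
eef_pos: [0.5861, 0.185, 0.1633]
ee_rot: [[0.82, 0.573, -0.002], [0.573, -0.82, -0.0], [-0.002, -0.001, -1.0]]
force: [0.0, 0.8, -2.4]
grip_width: 0.0335
```

```bash
python3 - <<'E'
from h import *
o=manip.get_obs(); R=o["ee_rot"]; print(o["eef_pos"],R.round(3).tolist(),o["force"],o["grip_width"])
print("dp",R.T@(np.array([.553,-.119,.16])-o["eef_pos"])*100,np.degrees(np.arctan2(R[1,0],R[0,0]))+44.5)
f=grab("scene"); save(f,"s4.png",(270,130,470,300),3.5)
E
```

```text
[0.58614486 0.18498821 0.16329987] [[0.82, 0.573, -0.002], [0.573, -0.82, -0.0], [-0.002, -0.001, -1.0]] [ 0.04813058  0.76802727 -2.44280594] 0.03350859344979978
dp [-20.12097087  23.02626301   0.3475421 ] 79.42657427835825
```

View pics/s4.png

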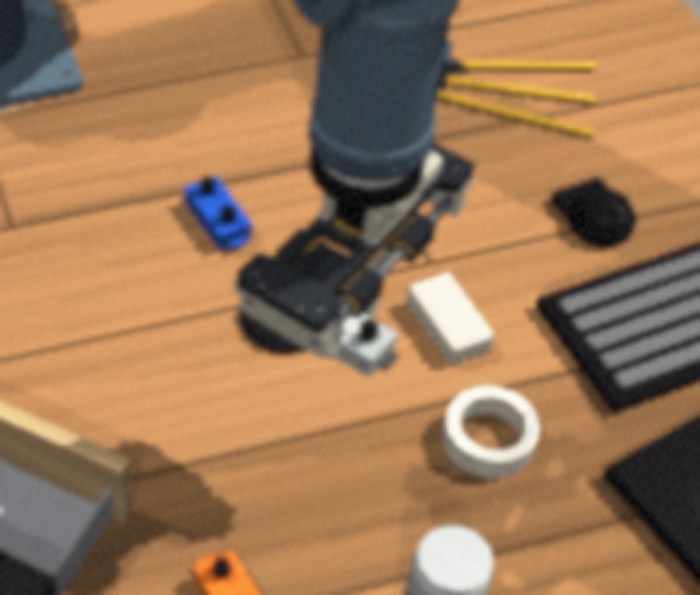

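The guide is held level at crop (365,340) with a grip of 33.5 mm. I carry it over the tray.

Request:
{"api": "servo_tool", "payload": {
  "plan": [
    {"dp": [-3,3.5,0.3],"twist": [0,0,10],"grip": 0.2},
    {"dp": [-6,7,0.3],"twist": [0,0,20],"grip": 0.2},
    {"dp": [-9,10.5,0.3],"twist": [0,0,30],"grip": 0.2},
    {"dp": [-12,13.5,0.3],"twist": [0,0,40],"grip": 0.2},
    {"dp": [-15,16.5,0.3],"twist": [0,0,50],"grip": 0.2},
    {"dp": [-18,20,0.3],"twist": [0,0,60],"grip": 0.2},
    {"dp": [-20.1,23,0.3],"twist": [0,0,70],"grip": 0.2},
    {"dp": [-20.1,23,0.3],"twist": [0,0,79.4],"grip": 0.2},
    {"dp": [-20.1,23,0.3],"twist": [0,0,79.4],"grip": 0.2},
    {"dp": [-20.1,23,0.3],"twist": [0,0,79.4],"grip": 0.2}
  ]
}}

```text
t: 12.1
eef_pos: [0.5534, -0.1179, 0.1606]
ee_rot: [[0.716, -0.698, -0.002], [-0.698, -0.716, 0.001], [-0.002, 0.001, -1.0]]
force: [0.1, -0.0, -1.5]
grip_width: 0.0338
```

Request:
{"api": "servo_tool", "payload": {
  "plan": [
    {"dp": [0,0,0],"twist": [0,0,0],"grip": 0.2},
    {"dp": [0,0,0],"twist": [0,0,0],"grip": 0.2},
    {"dp": [0,0,0],"twist": [0,0,0],"grip": 0.2}
  ]
}}

```text
t: 12.48
eef_pos: [0.554, -0.1182, 0.1617]
ee_rot: [[0.714, -0.7, 0.0], [-0.7, -0.714, -0.0], [0.0, -0.0, -1.0]]
force: [1.0, 0.4, -2.2]
grip_width: 0.0339
```

```bash
python3 - <<'E'
from h import *
o=manip.get_obs(); R=o["ee_rot"]; print(o["eef_pos"],R.round(3).tolist(),o["force"],o["grip_width"])
print("dp",R.T@(np.array([.5535,-.1195,.030])-o["eef_pos"])*100,np.degrees(np.arctan2(R[1,0],R[0,0]))+44.5)
f=grab("scene")
P=cloud(f);d=np.array([.713,-.701]); l=np.array([.701,.713])
S=(P[...,:2]-[.5745,-.140])@d; L=(P[...,:2]-[.5745,-.140])@l
m=(abs(L)<.14)&(S<.0)&(S>-.15)&(P[...,2]>.068)&(P[...,2]<.09)
print(m.sum(),np.percentile(S[m],[2,50,98]))
E
```

```text
[ 0.55398323 -0.11817107  0.16174839] [[0.714, -0.7, 0.0], [-0.7, -0.714, -0.0], [0.0, -0.0, -1.0]] [ 1.0490301   0.40578325 -2.24235001] 0.03391030663908784
dp [ 0.05590141  0.12977044 13.17484019] 0.08456663177901902
364 [-0.09609341 -0.08547784 -0.08051102]
```

Request:
{"api": "servo_tool", "payload": {
  "plan": [
    {"dp": [0.05,0.1,3],"twist": [0,0,0],"grip": 0.2},
    {"dp": [0.05,0.1,6],"twist": [0,0,0],"grip": 0.2},
    {"dp": [0.05,0.1,8.5],"twist": [0,0,0],"grip": 0.2},
    {"dp": [0.05,0.1,10.5],"twist": [0,0,0],"grip": 0.2},
    {"dp": [0.05,0.1,11.5],"twist": [0,0,0],"grip": 0.2},
    {"dp": [0.05,0.1,12.2],"twist": [0,0,0],"grip": 0.2},
    {"dp": [0.05,0.1,12.6],"twist": [0,0,0],"grip": 0.2},
    {"dp": [0.05,0.1,12.6],"twist": [0,0,0],"grip": 0.2},
    {"dp": [0.05,0.1,12.6],"twist": [0,0,0],"grip": 0.2}
  ]
}}

```text
t: 13.65
eef_pos: [0.554, -0.1197, 0.0362]
ee_rot: [[0.714, -0.7, 0.001], [-0.7, -0.714, -0.0], [0.001, -0.0, -1.0]]
force: [1.7, 0.5, -1.6]
grip_width: 0.0335
```

Request:
{"api": "servo_tool", "payload": {
  "plan": [
    {"dp": [0,0,0.1],"twist": [0,0,0],"grip": 0.2},
    {"dp": [0,0,0.2],"twist": [0,0,0],"grip": 0.2},
    {"dp": [0,0,0.3],"twist": [0,0,0],"grip": 0.2},
    {"dp": [0,0,0.3],"twist": [0,0,0],"grip": 0.2}
  ]
}}

```text
t: 14.15
eef_pos: [0.5535, -0.1195, 0.0325]
ee_rot: [[0.714, -0.701, -0.0], [-0.701, -0.714, 0.0], [-0.0, 0.0, -1.0]]
force: [0.3, -0.8, -2.0]
grip_width: 0.0338
```

Request:
{"api": "servo_tool", "payload": {
  "plan": [
    {"dp": [0,0,0.1],"twist": [0,0,0],"grip": 0.2},
    {"dp": [0,0,0.2],"twist": [0,0,0],"grip": 0.2},
    {"dp": [0,0,0.3],"twist": [0,0,0],"grip": 0.2},
    {"dp": [0,0,0.3],"twist": [0,0,0],"grip": 0.2}
  ]
}}

```text
t: 14.65
eef_pos: [0.5535, -0.1195, 0.0295]
ee_rot: [[0.714, -0.701, -0.0], [-0.701, -0.714, 0.0], [-0.0, 0.0, -1.0]]
force: [-0.1, 0.2, -1.8]
grip_width: 0.0336
```

Request:
{"api": "servo_tool", "payload": {
  "plan": [
    {"dp": [0,0,0.05],"twist": [0,0,0],"grip": 0.2},
    {"dp": [0,0,0.1],"twist": [0,0,0],"grip": 0.2},
    {"dp": [0,0,0.1],"twist": [0,0,0],"grip": 0.2}
  ]
}}

```text
t: 15.02
eef_pos: [0.5536, -0.1195, 0.0288]
ee_rot: [[0.714, -0.701, 0.0], [-0.701, -0.714, -0.0], [0.0, -0.0, -1.0]]
force: [-1.0, -0.3, -0.5]
grip_width: 0.0339
```

The guide's weight has come off onto the tray floor, at the expected height of 0.0288. I release it.

Request:
{"api": "servo_tool", "payload": {
  "plan": "[{\"dp\": [0, 0, 0], \"twist\": [0, 0, 0], \"grip\": 0.45}, {\"dp\": [0, 0, 0], \"twist\": [0, 0, 0], \"grip\": 0.6}, {\"dp\": [0, 0, 0], \"twist\": [0, 0, 0], \"grip\": 0.6}, {\"dp\": [0, 0, 0], \"twist\": [0, 0, 0], \"grip\": 0.6}, {\"dp\": [0, 0, -2], \"twist\": [0, 0, 0], \"grip\": 0.6}, {\"dp\": [0, 0, -6], \"twist\": [0, 0, 0], \"grip\": 0.6}, {\"dp\": [0, 0, -11], \"twist\": [0, 0, 0], \"grip\": 0.6}, {\"dp\": [-6, 0, -15], \"twist\": [0, 0, 0], \"grip\": 0.6}, {\"dp\": [-12, 0, -15], \"twist\": [0, 0, 0], \"grip\": 0], \"grip\": 0}]"
}}

```text
servo_tool: Invalid argument: plan='[{"dp": [0, 0, 0], "twist": [0, 0, 0], "grip": 0.45}, {"dp": [0, 0, 0], "twist": [0, 0, 0], "grip": 0.6}, {"dp": [0, 0, 0], "twist": [0, 0, 0], "grip": 0.6}, {"dp": [0, 0, 0], "twist": [0, 0, 0], "gr...(492 chars total, truncated) is not valid JSON
```

Request:
{"api": "servo_tool", "payload": {
  "plan": [
    {"dp": [0,0,0],"twist": [0,0,0],"grip": 0.45},
    {"dp": [0,0,0],"twist": [0,0,0],"grip": 0.6},
    {"dp": [0,0,0],"twist": [0,0,0],"grip": 0.6},
    {"dp": [0,0,0],"twist": [0,0,0],"grip": 0.6},
    {"dp": [0,0,-2],"twist": [0,0,0],"grip": 0.6},
    {"dp": [0,0,-6],"twist": [0,0,0],"grip": 0.6},
    {"dp": [0,0,-11],"twist": [0,0,0],"grip": 0.6},
    {"dp": [-6,0,-15],"twist": [0,0,0],"grip": 0.6},
    {"dp": [-12,0,-15],"twist": [0,0,0],"grip": 0},
    {"dp": [-12,0,-15],"twist": [0,0,0],"grip": 0}
  ]
}}

```text
t: 16.27
eef_pos: [0.4651, -0.033, 0.1793]
ee_rot: [[0.715, -0.699, -0.001], [-0.699, -0.715, 0.001], [-0.001, -0.0, -1.0]]
force: [1.0, 1.1, -0.3]
grip_width: 0.0403
```

```bash
python3 - <<'E'
from h import *
o=manip.get_obs(); print(o["eef_pos"],o["grip_width"])
f=grab("scene"); save(f,"s5.png",(140,170,340,340),3.5)
P=cloud(f);d=np.array([.713,-.701]); l=np.array([.701,.713])
S=(P[...,:2]-[.5745,-.140])@d; L=(P[...,:2]-[.5745,-.140])@l
m=(abs(L)<.11)&(S<.02)&(S>-.078)&(P[...,2]>.03)&(P[...,2]<.06)
print(m.sum(),S[m].mean()+.03,L[m].mean(),np.percentile(P[m][:,2],[5,50,95]))
E
```

```text
[ 0.46512488 -0.03299688  0.1792663 ] 0.040287113520019874
256 -0.0010225124564890442 0.0017534695227321888 [0.03274698 0.037016   0.0494202 ]
```

View pics/s5.png

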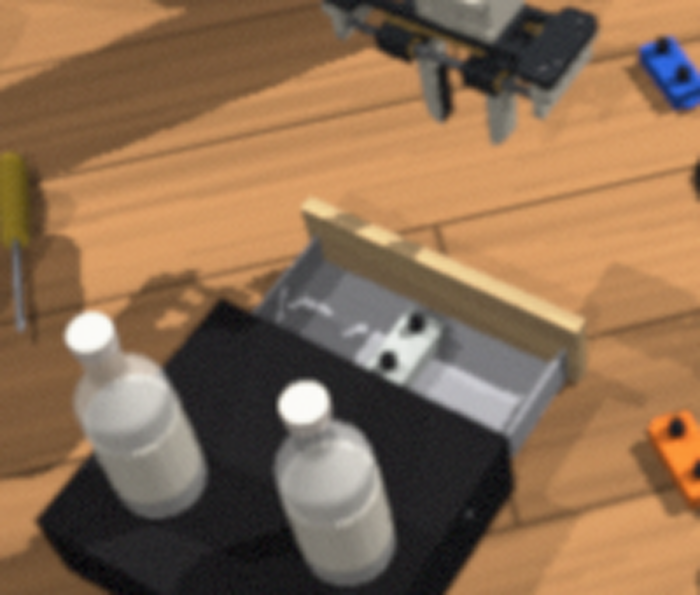

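The guide lies flat in the tray at crop (405,345), released, at tray x about −1 mm and y about +2 mm. I go down in front and push the drawer home.

Request:
{"api": "servo_tool", "payload": {
  "plan": [
    {"dp": [0,0,5],"twist": [0,0,0],"grip": 0},
    {"dp": [0,0,10],"twist": [0,0,0],"grip": 0},
    {"dp": [0,0,14.2],"twist": [0,0,0],"grip": 0},
    {"dp": [0,0,14.2],"twist": [0,0,0],"grip": 0},
    {"dp": [2,0,14.2],"twist": [0,0,0],"grip": 0},
    {"dp": [3.5,0,14.2],"twist": [0,0,0],"grip": 0},
    {"dp": [4,0,14.2],"twist": [0,0,0],"grip": 0},
    {"dp": [4.2,0,14.2],"twist": [0,0,0],"grip": 0},
    {"dp": [4.2,0,14.2],"twist": [0,0,0],"grip": 0}
  ]
}}

```text
t: 17.45
eef_pos: [0.4978, -0.0648, 0.0369]
ee_rot: [[0.714, -0.701, 0.0], [-0.701, -0.714, 0.0], [-0.0, -0.0, -1.0]]
force: [0.5, -0.3, 0.2]
grip_width: 0.0004
```

Request:
{"api": "servo_tool", "payload": {
  "plan": [
    {"dp": [0.1,0,0],"twist": [0,0,0],"grip": 0},
    {"dp": [0.2,0,0],"twist": [0,0,0],"grip": 0},
    {"dp": [0.3,0,0],"twist": [0,0,0],"grip": 0},
    {"dp": [0.4,0,0],"twist": [0,0,0],"grip": 0},
    {"dp": [0.5,0,0],"twist": [0,0,0],"grip": 0},
    {"dp": [0.6,0,0],"twist": [0,0,0],"grip": 0},
    {"dp": [0.7,0,0],"twist": [0,0,0],"grip": 0},
    {"dp": [0.8,0,0],"twist": [0,0,0],"grip": 0},
    {"dp": [0.9,0,0],"twist": [0,0,0],"grip": 0},
    {"dp": [1.0,0,0],"twist": [0,0,0],"grip": 0}
  ]
}}

```text
t: 18.7
eef_pos: [0.504, -0.0709, 0.0365]
ee_rot: [[0.714, -0.7, -0.002], [-0.7, -0.714, 0.002], [-0.003, 0.0, -1.0]]
force: [-2.2, 3.2, 4.0]
grip_width: 0.0005
```

Request:
{"api": "servo_tool", "payload": {
  "plan": [
    {"dp": [0.15,0,0],"twist": [0,0,0],"grip": 0},
    {"dp": [0.35,0,0],"twist": [0,0,0],"grip": 0},
    {"dp": [0.6,0,0],"twist": [0,0,0],"grip": 0},
    {"dp": [0.85,0,0],"twist": [0,0,0],"grip": 0},
    {"dp": [1.1,0,0],"twist": [0,0,0],"grip": 0},
    {"dp": [1.35,0,0],"twist": [0,0,0],"grip": 0},
    {"dp": [1.6,0,0],"twist": [0,0,0],"grip": 0},
    {"dp": [1.85,0,0],"twist": [0,0,0],"grip": 0},
    {"dp": [2.1,0,0],"twist": [0,0,0],"grip": 0},
    {"dp": [2.35,0,0],"twist": [0,0,0],"grip": 0}
  ]
}}

```text
t: 19.95
eef_pos: [0.5207, -0.0873, 0.0366]
ee_rot: [[0.714, -0.7, -0.002], [-0.7, -0.714, 0.002], [-0.003, 0.0, -1.0]]
force: [-4.2, 4.4, 5.0]
grip_width: 0.0005
```

Request:
{"api": "servo_tool", "payload": {
  "plan": [
    {"dp": [0.25,0,0],"twist": [0,0,0],"grip": 0},
    {"dp": [0.5,0,0],"twist": [0,0,0],"grip": 0},
    {"dp": [0.75,0,0],"twist": [0,0,0],"grip": 0},
    {"dp": [1.0,0,0],"twist": [0,0,0],"grip": 0},
    {"dp": [1.25,0,0],"twist": [0,0,0],"grip": 0},
    {"dp": [1.5,0,0],"twist": [0,0,0],"grip": 0},
    {"dp": [1.75,0,0],"twist": [0,0,0],"grip": 0},
    {"dp": [2.0,0,0],"twist": [0,0,0],"grip": 0},
    {"dp": [2.25,0,0],"twist": [0,0,0],"grip": 0},
    {"dp": [2.5,0,0],"twist": [0,0,0],"grip": 0}
  ]
}}

```text
t: 21.2
eef_pos: [0.5385, -0.1047, 0.0366]
ee_rot: [[0.714, -0.7, -0.002], [-0.7, -0.714, 0.002], [-0.003, 0.0, -1.0]]
force: [-3.5, 4.9, 5.8]
grip_width: 0.0006
```

Request:
{"api": "servo_tool", "payload": {
  "plan": [
    {"dp": [0.25,0,0],"twist": [0,0,0],"grip": 0},
    {"dp": [0.5,0,0],"twist": [0,0,0],"grip": 0},
    {"dp": [0.75,0,0],"twist": [0,0,0],"grip": 0},
    {"dp": [1.0,0,0],"twist": [0,0,0],"grip": 0},
    {"dp": [1.25,0,0],"twist": [0,0,0],"grip": 0},
    {"dp": [1.5,0,0],"twist": [0,0,0],"grip": 0},
    {"dp": [1.75,0,0],"twist": [0,0,0],"grip": 0},
    {"dp": [2.0,0,0],"twist": [0,0,0],"grip": 0},
    {"dp": [2.25,0,0],"twist": [0,0,0],"grip": 0},
    {"dp": [2.5,0,0],"twist": [0,0,0],"grip": 0}
  ]
}}

```text
t: 22.45
eef_pos: [0.5563, -0.122, 0.0366]
ee_rot: [[0.714, -0.7, -0.003], [-0.7, -0.714, 0.002], [-0.003, 0.0, -1.0]]
force: [-4.0, 5.4, 5.2]
grip_width: 0.0005
```

Request:
{"api": "servo_tool", "payload": {
  "plan": [
    {"dp": [0.2,0,0],"twist": [0,0,0],"grip": 0},
    {"dp": [0.4,0,0],"twist": [0,0,0],"grip": 0},
    {"dp": [0.6,0,0],"twist": [0,0,0],"grip": 0},
    {"dp": [0.8,0,0],"twist": [0,0,0],"grip": 0},
    {"dp": [1.0,0,0],"twist": [0,0,0],"grip": 0},
    {"dp": [1.2,0,0],"twist": [0,0,0],"grip": 0},
    {"dp": [1.35,0,0],"twist": [0,0,0],"grip": 0},
    {"dp": [1.45,0,0],"twist": [0,0,0],"grip": 0},
    {"dp": [1.5,0,0],"twist": [0,0,0],"grip": 0}
  ]
}}

```text
t: 23.58
eef_pos: [0.567, -0.1326, 0.0366]
ee_rot: [[0.714, -0.7, -0.003], [-0.7, -0.714, 0.002], [-0.003, 0.0, -1.0]]
force: [-4.2, 5.5, 5.9]
grip_width: 0.0009
```

Request:
{"api": "servo_tool", "payload": {
  "plan": [
    {"dp": [0.05,0,0],"twist": [0,0,0],"grip": 0},
    {"dp": [0.1,0,0],"twist": [0,0,0],"grip": 0},
    {"dp": [0.15,0,0],"twist": [0,0,0],"grip": 0},
    {"dp": [0.2,0,0],"twist": [0,0,0],"grip": 0},
    {"dp": [0.25,0,0],"twist": [0,0,0],"grip": 0},
    {"dp": [0.3,0,0],"twist": [0,0,0],"grip": 0}
  ]
}}

```text
t: 24.32
eef_pos: [0.569, -0.1345, 0.0366]
ee_rot: [[0.714, -0.7, -0.003], [-0.7, -0.714, 0.002], [-0.003, 0.0, -1.0]]
force: [-4.1, 5.7, 5.2]
grip_width: 0.0003
```

2.2 mm short of the earlier stop at (0.5705, −0.1361).

Request:
{"api": "servo_tool", "payload": {
  "plan": [
    {"dp": [0.05,0,0],"twist": [0,0,0],"grip": 0},
    {"dp": [0.1,0,0],"twist": [0,0,0],"grip": 0},
    {"dp": [0.15,0,0],"twist": [0,0,0],"grip": 0},
    {"dp": [0.19,0,0],"twist": [0,0,0],"grip": 0}
  ]
}}

```text
t: 24.82
eef_pos: [0.5702, -0.1357, 0.0366]
ee_rot: [[0.714, -0.7, -0.003], [-0.7, -0.714, 0.002], [-0.004, 0.0, -1.0]]
force: [-6.0, 6.7, 6.2]
grip_width: 0.0005
```

Request:
{"api": "servo_tool", "payload": {
  "plan": [
    {"dp": [0.05,0,0],"twist": [0,0,0],"grip": 0},
    {"dp": [0.05,0,0],"twist": [0,0,0],"grip": 0}
  ]
}}

```text
t: 25.08
eef_pos: [0.5702, -0.1357, 0.0366]
ee_rot: [[0.714, -0.7, -0.004], [-0.7, -0.714, 0.003], [-0.005, 0.001, -1.0]]
force: [-5.4, 6.9, 7.9]
grip_width: 0.0007
```

Request:
{"api": "servo_tool", "payload": {
  "plan": [
    {"dp": [0.05,0,0],"twist": [0,0,0],"grip": 0},
    {"dp": [0.05,0,0],"twist": [0,0,0],"grip": 0}
  ]
}}

```text
t: 25.32
eef_pos: [0.5702, -0.1357, 0.0366]
ee_rot: [[0.714, -0.7, -0.004], [-0.7, -0.714, 0.003], [-0.006, 0.001, -1.0]]
force: [-6.7, 7.8, 7.9]
grip_width: 0.0006
```

Request:
{"api": "servo_tool", "payload": {
  "plan": [
    {"dp": [0.05,0,0],"twist": [0,0,0],"grip": 0},
    {"dp": [0.05,0,0],"twist": [0,0,0],"grip": 0}
  ]
}}

```text
t: 25.58
eef_pos: [0.5702, -0.1357, 0.0366]
ee_rot: [[0.714, -0.7, -0.005], [-0.7, -0.714, 0.004], [-0.006, 0.001, -1.0]]
force: [-8.5, 9.0, 8.7]
grip_width: 0.0005
```

The force is 12.4 N with no movement, so it is on the stop. I let it out slowly.

Request:
{"api": "servo_tool", "payload": {
  "plan": [
    {"dp": [-0.2,0,0],"twist": [0,0,0],"grip": 0},
    {"dp": [-0.4,0,0],"twist": [0,0,0],"grip": 0},
    {"dp": [-0.6,0,0],"twist": [0,0,0],"grip": 0},
    {"dp": [-0.8,0,0],"twist": [0,0,0],"grip": 0},
    {"dp": [-1.2,0,0],"twist": [0,0,0],"grip": 0},
    {"dp": [-1.6,0,0],"twist": [0,0,0],"grip": 0}
  ]
}}

```text
t: 26.32
eef_pos: [0.5615, -0.1276, 0.0366]
ee_rot: [[0.713, -0.701, 0.001], [-0.701, -0.713, -0.001], [0.001, 0.0, -1.0]]
force: [0.7, 0.2, 0.6]
grip_width: 0.0004
```

Request:
{"api": "servo_tool", "payload": {
  "plan": [
    {"dp": [-2,0,0],"twist": [0,0,0],"grip": 0},
    {"dp": [-6,0,0],"twist": [0,0,0],"grip": 0},
    {"dp": [-12,0,0],"twist": [0,0,0],"grip": 0},
    {"dp": [-12,0,-4],"twist": [0,0,0],"grip": 0},
    {"dp": [-14,-6,-8],"twist": [0,0,0],"grip": 0},
    {"dp": [-14,-12,-12],"twist": [0,0,0],"grip": 0},
    {"dp": [-14,-18,-12],"twist": [0,0,0],"grip": 0},
    {"dp": [-14,-22,-12],"twist": [0,0,0],"grip": 0},
    {"dp": [-14,-22,-12],"twist": [0,0,0],"grip": 0},
    {"dp": [-14,-22,-12],"twist": [0,0,0],"grip": 0}
  ]
}}

```text
t: 27.58
eef_pos: [0.6147, 0.1276, 0.1559]
ee_rot: [[0.714, -0.7, -0.002], [-0.7, -0.714, -0.001], [-0.001, 0.002, -1.0]]
force: [-0.1, 0.7, 0.3]
grip_width: 0.0008
```

```bash
python3 - <<'E'
from h import *
o=manip.get_obs(); print(o["t"],o["eef_pos"],o["force"])
f=grab("top"); save(f,"t6.png"); P=cloud(f);d=np.array([.713,-.701]); l=np.array([.701,.713])
S=(P[...,:2]-[.5745,-.140])@d; L=(P[...,:2]-[.5745,-.140])@l
z=(abs(L)<.125)&(S<.025)&(S>-.15)&(P[...,2]>.06)&(P[...,2]<.09); print(z.sum(),np.percentile(S[z],[1,5,50]))
g=dict(np.load("top0.npz")); P=cloud(g); S=(P[...,:2]-[.5745,-.140])@d; L=(P[...,:2]-[.5745,-.140])@l
z=(abs(L)<.125)&(S<.025)&(S>-.15)&(P[...,2]>.06)&(P[...,2]<.09); print("start",z.sum(),np.percentile(S[z],[1,5,50]))
E
```

```text
27.575 [0.61467965 0.1275509  0.15590481] [-0.08101527  0.71267822  0.26546493]
1020 [-0.00084309 -0.00035635  0.00619858]
start 1013 [-0.00092186 -0.00039378  0.00603868]
```

View pics/t6.png

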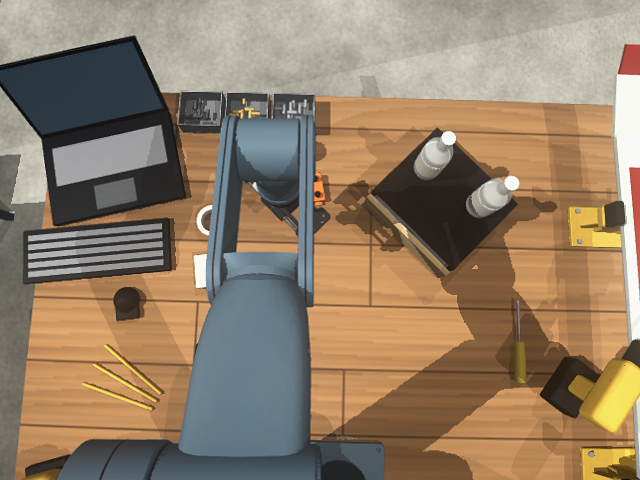

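The drawer is shut and the bottles stand where they were. The front is within 0.2 mm of its position at the start, and the arm is clear.

```bash
python3 -c "
from station import manip
print(manip.close_job())"
```

```text
the job is handed in; nothing more can be done
None
```

The guide is in the drawer and the drawer is latched shut; I handed the job in at about 27.6 s on the robot's clock. The system gives no verdict.

- **Opening:** I pressed the front slowly until it stopped moving, at about 11 N. The drawer then sprang out by itself, to about 94 mm in both cameras.
- **Placing:** I lowered the aluminium guide until the tray floor took its weight, then let go. It lay flat about 1–2 mm from the tray's midpoint.
- **Closing:** I pushed the drawer home slowly to about 12 N on the stop, then let it out. It stayed latched after the arm moved away, with the front within 0.2 mm of where it was at the start. The stop came about 0.5 mm sooner than on the first press.
- **Force readings:** the wrist also read 4–9 N vertically while pressing. Even counting that, the highest reading was about 15 N, under the 20 N limit; I only have readings at the end of each move, so a brief peak between them would not show.
- **Not checked:** I couldn't see the guide once the drawer was closed. The arm also hid some of the bench in the last picture, including the can and the disc. Everything I could see was where it started.

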